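# Fit the spindle sleeve and set the drag screw

### The arm

A 6-joint arm with a two-finger parallel gripper is mounted at the origin on the work surface. World frame = base frame: x ahead of the robot, y to its left, z up, the work surface at z = 0. Lengths are in m, angles in rad, forces in N, time in s.
With the tool pointing down it reaches from about 0.35 to 0.975 m from the base axis. Payload 4.9 kg.
Tool frame: the origin (TCP) lies on the centre line of the jaws, within the pads' length; the fingertips stand ctrl.nose_length ahead of it and the grasp point (between the pads) lies 2 mm behind it (ctrl.nose_length is the distance from the TCP to the fingertips, in m); z points along the fingers, y is the direction in which the jaws open and shut (so a half turn about z gives the same grasp; the last joint's range is limited). The gripper opens to 85 mm and grips with 20 to 120 N. Pads are 22 mm wide; open, the fingers measure 114 mm over their backs; the gripper's body (76 mm by 85 mm) begins 54 mm behind the grasp point. The pads swing forward as they close: fully open they stand 13 mm farther back than shut.
Start: joints at [1.083, 0.053, 1.613, -0, 1.476, -0.119], TCP at [0.225, 0.583, 0.248] pointing down, gripper open.
Joint ranges: [-3.01, 3.01], [-1.01, 2.22], [0.06, 2.58], [-1.02, 4.17], [0.09, 2.62], [-3.14, 3.14]. Speed limits (rad/s): [2.57, 2.57, 3.14, 3.14, 3.14, 3.14].

### API

Orientations are given as a rotation vector (axis times angle).
In Python, from station import sensors, get_image, order, ctrl gives the robot as it stands.
- The arm moves only by the tool move_arm, never from a script. Its argument "increments" is a list of rows, each a list of 5 numbers: the shift along the tool's x, y, z in cm, then the turn about the tool's z in degrees, then the finger opening in cm, from 0 to 8.54. In form: [[dx, dy, dz, twist, gripper], ...]. A call has 1 to 5 rows; each row is the pose to reach, as a shift and turn from the pose commanded when the call began, along the tool's axes at that moment; what a row does not reach only later rows make up. A row lasts 1/8 s, in which the tool goes at most 62.5 mm and 10.7 degrees, less where a joint would pass 70% of its speed; a pose out of reach is approached as far as the arm can. A call with a gripper value outside its range is refused whole. The fingers move at their own pace and stop on an object; "newtons" is the grip in N (left out, the last holds). Time passes only in rows, so rows that repeat a pose let the fingers close. It gives the time, the measured TCP pose, the force and the opening at its end, in the units of the state.
- sensors.get_obs(): the state, without advancing time (a new reading comes with each control period).
- get_image(name): name is "side" or "top" or "wrist"; returns a dict with "image" (480x640x3 uint8, red, green, blue), "K" (3x3 intrinsics, pixels), "D" ([k1, k2, p1, p2, k3] as OpenCV has them; the pictures are not rectified), "R" (3x3) and "t" (3): a world point X has camera coordinates R X + t. Camera axes: x right, y down, z forward; pixel columns grow to the right and rows downward; lengths in m; the calibration is good to about 2 mm. A picture is of the moment at which its call begins. There is no depth.
- order.finish_job(): hands the job in, once; it reports no verdict.
The state is a dict: "t": time; "q": joint angles; "dq": joint speeds; "effort": joint torques, N m; "tool_pos": TCP position; "tool_rot": TCP orientation; "contact_force": force on the tool from outside, world axes, zero at the start; "wrist_torque": the same for the moment, N m; "opening": finger opening in m.
Only numpy, scipy, OpenCV 4.12 (cv2) and the standard library are available. Lean on these libraries where they do the work, as an engineer would, in place of code of your own. Each camera call takes 0.05 s, during which the arm holds its last target.

### The job

Get this soldering turntable ready: take the flanged brass sleeve, flange down as it stands, and lower it (do not drop it) over the upright spindle on the blue foot until it sits flat on the foot, then let go of it. After that, turn the orange thumbscrew clockwise until it seats against its stop, back it off a quarter turn, and finish while still gripping the thumbscrew there, so that it keeps its setting. Leave the dish, the jar and the screwdriver alone.

Things in the scene. Friction and masses are not known exactly. Their poses are not given: they have to be found in the camera images.
- sleeve: loose brass sleeve, standing upright on its flange on the bench: tube 34 mm outside diameter, 40 mm tall, with a foot flange 50 mm in diameter and 6 mm thick; straight through bore 22 mm in diameter; about 0.24 kg. Origin: centre of its underside; z up along the bore.
- foot: turntable foot, fixed to the bench (it stands somewhere else and turned otherwise each time): blue plate 90 mm (x) by 200 mm (y) by 16 mm thick. Origin: centre of its underside on the bench; z up. The spindle stands at y = -55 mm, the thumbscrew at y = +55 mm, both on the plate's long centre line. A low copper brake shoe (top 24.5 mm above the bench) lies between them, is moved a little by the screw and ends clear of the seated sleeve.
- spindle_seat (a point): centre of the foot of the steel spindle, on the plate's top face, 16 mm above the bench: the sleeve's origin comes here when it is fully down. The spindle is upright, 19 mm in diameter, 48 mm tall above this point, its top 6 mm tapered to 12 mm. Axes as the foot's.
- screw_head: head of the thumbscrew: an orange upright flat bar 44 mm long (its x), 10 mm thick (its y), 30 mm tall (its z, up), turning about its own vertical centre line. Origin: centre of the bar, 56 mm above the bench (bar from 41 to 71 mm); below it are a thin stem and a boss 32 mm in diameter whose top is 28 mm above the bench. The head does not rise or sink as it turns.
- drag_screw (a joint): angle of the thumbscrew, rad: 0 = seated against a firm stop; grows counter-clockwise seen from above (loosening), so clockwise brings it to 0. Starts 0.8 to 2.6 rad from the stop. At 0 the bar lies along the foot's x, across the plate; a quarter turn back (1.57) it lies along the plate's long centre line. Turning takes about 0.08 N m of friction and it stays where it is left.
- dish: small white ceramic bowl, 60 mm in diameter, 28 mm tall, a bystander. Origin: centre of its underside.
- jar: small closed amber jar with a black cap, 48 mm in diameter, 60 mm tall, a bystander. Origin: centre of its underside.
- driver: screwdriver with an orange handle lying on the bench to the right of the other things, a bystander. 200 mm long, handle 26 mm thick. Origin: under the middle of its length, on the bench; its x runs from handle to tip.
Mind the look-alikes: they are no part of the job. Of the things like the sleeve, leave any that is pink; of the rest the larger one is meant. Of the things like the foot, leave any that is brown; of the rest the larger one is meant.

How it is judged:
By the outcome, as a careful person would: the job done as asked, in the order asked, and still so for the second after the job is handed in, while the arm keeps its last pose, push and grip.
It also fails if it takes over 64 s, if anything falls off the work surface, if the arm or the gripper's body presses on something with over 40 N, if the wrist force passes 120 N, or if a joint passes its speed limit or range.

## Working session

There is one attempt and no reset: what is moved stays moved. The work goes in short steps, Python scripts to look and compute and a tool call to move; the robot and the scene stay as the last step left them, time stands still between calls to the robot, and variables do not carry over. Pictures are saved under pics/ and viewed, and the job is handed in when it is done.

Besides the shell and the picture viewer there is one more tool, called after ">>>" as a command line: name --pt "numbers of a row" for each row, then --argument value for the rest. move_arm: Moves the arm, as the interface text tells. Its arguments: {"type":"object","properties":{"increments":{"type":"array"},"newtons":{"type":"number"}},"required":["increments"]}

```bash
ls; mkdir -p pics; python3 - <<'E'
from station import sensors,get_image,ctrl
import cv2,numpy as np
o=sensors.get_obs();print(o);print(ctrl.nose_length)
for n in ["side","top","wrist"]:
    d=get_image(n);cv2.imwrite(f"pics/{n}0.png",d["image"][:,:,::-1]);print(n,d["K"].tolist(),d["D"],d["R"].round(4).tolist(),d["t"])
E
```

```text
pics
{'t': 0.0, 'q': array([ 1.08301140e+00,  5.33475496e-02,  1.61429549e+00, -4.98672383e-06,
        1.47600949e+00, -1.18987025e-01]), 'dq': array([ 0.00068322, -0.00125034,  0.00034944, -0.00027292,  0.0005389 ,
        0.00112677]), 'effort': array([-1.09455159e-03, -3.93682945e+01, -3.70171916e+01, -9.23343782e-05,
        6.83884675e-03,  2.96041003e-05]), 'tool_pos': array([0.22502303, 0.5824521 , 0.24706787]), 'tool_rot': array([-0.57591596, -3.08773043,  0.00308959]), 'contact_force': array([-0.4188742 , -0.4132091 ,  0.20266115]), 'wrist_torque': array([ 0.04511962,  0.01959455, -0.01789017]), 'opening': 0.08530662009870615}
0.017
side [[517.6982128984243, 0.0, 316.6589995836268], [0.0, 517.6982128984243, 239.8043528005374], [0.0, 0.0, 1.0]] [0.04179973 0.         0.         0.         0.        ] [[0.695, -0.7189, -0.0148], [-0.5083, -0.4767, -0.7172], [0.5085, 0.5059, -0.6967]] [-0.41925396  0.24951396  0.86352119]
top [[501.2463044518022, 0.0, 319.65571003171306], [0.0, 501.2463044518022, 240.71592556819803], [0.0, 0.0, 1.0]] [0.00736288 0.         0.         0.         0.        ] [[0.0157, -0.9998, 0.0076], [-0.984, -0.0168, -0.1776], [0.1777, -0.0047, -0.9841]] [-0.08063778  0.53439409  0.99162754]
wrist [[387.0433778436382, 0.0, 316.9518380551443], [0.0, 387.0433778436382, 237.0404854726964], [0.0, 0.0, 1.0]] [-0.08089318  0.          0.          0.          0.        ] [[0.3604, 0.9328, -0.0015], [0.8981, -0.3465, 0.2709], [0.2522, -0.0989, -0.9626]] [-0.62419925 -0.03536499  0.37888703]
```

View pics/side0.png

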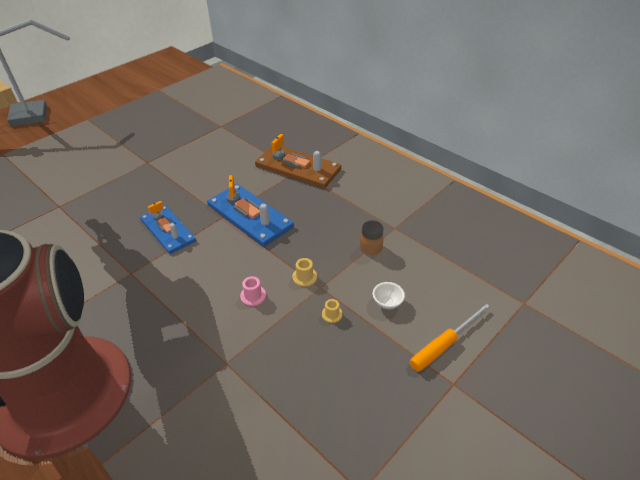

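View pics/top0.png

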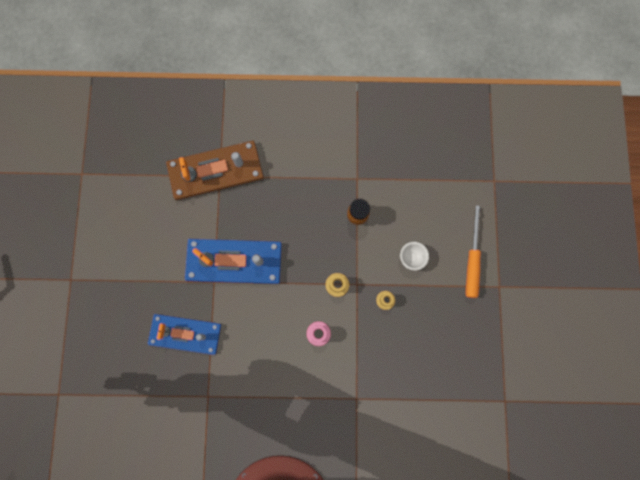

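View pics/wrist0.png

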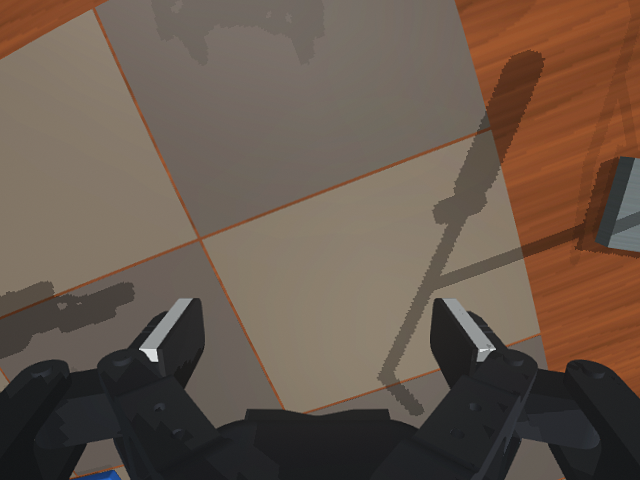

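Candidates in the top view are as follows. Sleeve-like: pink (318,334), yellow (337,285), and a smaller yellow (386,300). Foot-like: brown (215,170), blue (234,261), and a smaller blue (185,334). The larger yellow and the larger blue fit; I'll confirm with sizes and a crop.

```bash
cat > h.py <<'E'
import cv2,numpy as np
from station import sensors,get_image,ctrl
from scipy.spatial.transform import Rotation as Ro
def cast(d,px,z):
    px=np.asarray(px,float).reshape(-1,1,2)
    n=cv2.undistortPoints(px,d["K"],d["D"]).reshape(-1,2)
    r=np.c_[n,np.ones(len(n))]@d["R"]; c=-d["R"].T@d["t"]
    return c+r*((z-c[2])/r[:,2])[:,None]
def tri(d1,p1,d2,p2):
    P=[];
    A=[];b=[]
    for d,p in((d1,p1),(d2,p2)):
        c=-d["R"].T@d["t"];r=cast(d,p,0)[0]-c;r/=np.linalg.norm(r);M=np.eye(3)-np.outer(r,r);A.append(M);b.append(M@c)
    return np.linalg.lstsq(np.vstack(A),np.hstack(b),rcond=None)[0]
def hsv(d): return cv2.cvtColor(d["image"],cv2.COLOR_RGB2HSV)
def blobs(m,amin=40):
    cs,_=cv2.findContours(m,cv2.RETR_EXTERNAL,cv2.CHAIN_APPROX_NONE)
    return [c for c in cs if cv2.contourArea(c)>amin]
def crop(d,x0,y0,x1,y1,s,name):
    cv2.imwrite(name,cv2.resize(d["image"][y0:y1,x0:x1,::-1],None,fx=s,fy=s,interpolation=cv2.INTER_CUBIC))
E
python3 - <<'E'
from h import *
D={n:get_image(n) for n in("top","side")}
for n,d in D.items():
    H=hsv(d)
    for col,lo,hi,z in(("yellow",(18,110,70),(32,255,255),0.006),("blue",(100,130,60),(125,255,255),0.016),("orange",(8,200,120),(17,255,255),0.056),("pink",(150,60,100),(178,255,255),.006)):
        for c in blobs(cv2.inRange(H,lo,hi),25):
            W=cast(D[n],c.reshape(-1,2),z)[:,:2].astype(np.float32)
            r=cv2.minAreaRect(W*1000);e,ra=cv2.minEnclosingCircle(W*1000)
            print(n,col,c.reshape(-1,2).mean(0).round(),cv2.contourArea(c),"rect",np.round(r[0],1),np.round(r[1],1),round(r[2],1),"circ",np.round(e,1),round(2*ra,1))
d=D["top"];crop(d,140,220,420,360,2.85,"pics/topc.png")
d=D["side"];crop(d,130,160,370,330,3.2,"pics/sidec.png")
E
```

```text
top yellow [385. 300.] 249.5 rect [ 418.2 -213.4] [36.  38.1] 89.7 circ [ 418.3 -213.2] 39.6
top yellow [337. 284.] 408.0 rect [ 449.4 -110.5] [49.4 48.7] 27.4 circ [ 450.1 -110.5] 51.2
top blue [187. 334.] 1907.5 rect [341.5 204.5] [140.6  62. ] 82.5 circ [341.1 204.9] 149.5
top blue [233. 261.] 3685.5 rect [495.4 110.6] [197.6  87.9] 89.0 circ [495.2 110.4] 211.2
top pink [318. 333.] 459.5 rect [347.4 -71.7] [49.3 50.2] 0.9 circ [347.1 -72.2] 52.0
side yellow [433. 347.] 386.5 rect [ 488.2 -395.7] [ 16.3 101.9] 83.5 circ [ 488.7 -391.7] 102.0
side yellow [332. 311.] 342.0 rect [ 423.8 -213.4] [53.9 37.2] 43.4 circ [ 422.9 -212.6] 55.2
side yellow [304. 272.] 486.5 rect [ 456.9 -106.6] [75.8 47.8] 44.1 circ [ 456.7 -106.3] 76.1
side yellow [ 6. 96.] 170.5 rect [ 363.1 1053.8] [171.1  42.1] 67.2 circ [ 344.9 1061.4] 171.2
side blue [167. 228.] 874.0 rect [338.1 192.6] [146.   64.1] 82.5 circ [336.5 191.6] 154.9
side blue [252. 217.] 1512.5 rect [492.  101.8] [206.9  94.7] 89.0 circ [488.9  99.9] 217.7
side blue [248. 195.] 161.5 rect [525.6 150. ] [89.7 28.9] 89.1 circ [532.6 149.9] 90.9
side orange [434. 353.] 268.0 rect [ 449.3 -418.8] [ 20.3 102.4] 79.2 circ [ 449.9 -415.4] 103.3
side orange [155. 207.] 75.5 rect [338.5 221.6] [30.  26.7] 62.9 circ [339.2 219.9] 35.4
side orange [231. 185.] 35.0 rect [497.9 163.5] [69.3  9. ] 50.9 circ [500.4 161.5] 69.3
side orange [278. 143.] 95.0 rect [685.6 213. ] [73.5 27.2] 46.7 circ [685.  213.8] 76.9
side pink [252. 291.] 555.0 rect [353.6 -68.7] [76.7 48. ] 48.2 circ [351.3 -66.6] 77.3
```

View pics/topc.png

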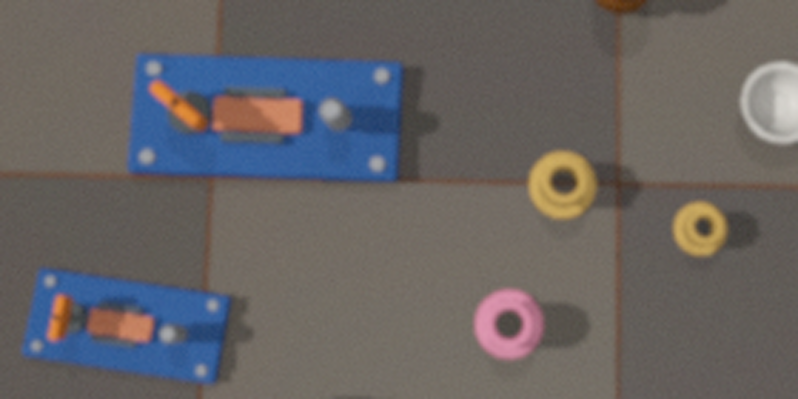

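View pics/sidec.png

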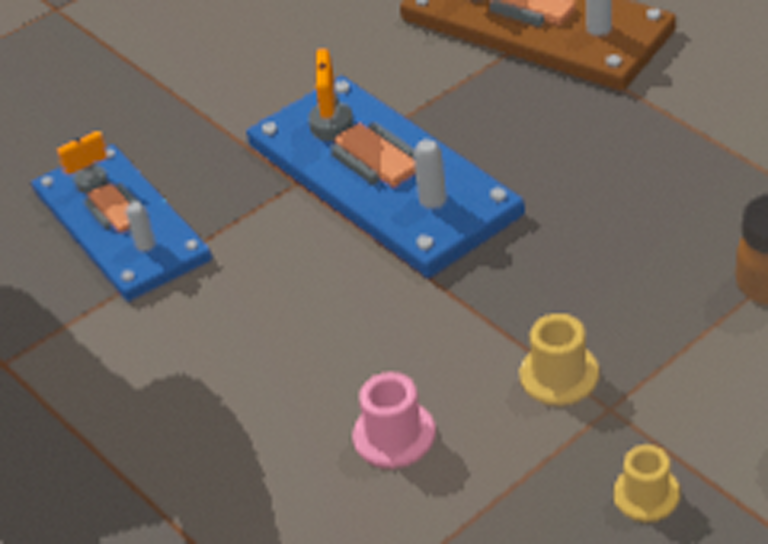

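Both confirmed by size: the larger yellow sleeve has a 51 mm flange (the other is 39), and the larger blue foot is 198x88 mm (the other is 141x62). Next I'll set up the move planner and check the spindle and bar.

```bash
cat >> h.py <<'E'
def state():
    o=sensors.get_obs();R=Ro.from_rotvec(o["tool_rot"]).as_matrix()
    yaw=np.degrees(np.arctan2(R[1,1],R[0,1]))
    return o,R,yaw
def plan(x,y,z,jaw=None):
    """x,y,z m target TCP; jaw: world angle (deg) of jaw opening axis"""
    o,R,yaw=state()
    d=R.T@(np.array([x,y,z])-o["tool_pos"])*100
    print("t %.2f tcp %s jawaxis %.1f tilt %s op %.4f q6 %.2f F %s"%(o["t"],o["tool_pos"].round(4),yaw,R[:2,2].round(4),o["opening"],o["q"][5],o["contact_force"].round(1)))
    tw=None
    if jaw is not None:
        # twist about tool z (down) decreases world yaw
        tw=-((jaw-yaw+90)%180-90)
    print("delta cm",d.round(2),"twist",None if tw is None else round(tw,1))
E
python3 - <<'E'
from h import *
D={n:get_image(n) for n in("top","side")}
plan(.45,-.1105,.15,0)
# bar
d=D["top"];H=hsv(d);m=cv2.inRange(H,(5,150,120),(17,255,255))
for c in blobs(m,8):
    W=cast(d,c.reshape(-1,2),.071)[:,:2].astype(np.float32)*1000
    if abs(W[:,0].mean()-495)<60 and abs(W[:,1].mean()-140)<60:
        print("bar",cv2.contourArea(c),cv2.minAreaRect(W), c.reshape(-1,2).mean(0))
d=D["top"]; 
for p in [(494.5,55.5,64),(494.5,55.5,16),(450,-110.5,40),(496.3,165.5,71)]:
    for n in D:
        q=cv2.projectPoints(np.array([p])/1000.,cv2.Rodrigues(D[n]["R"])[0],D[n]["t"],D[n]["K"],D[n]["D"])[0].ravel();print(p,n,q.round(1))
crop(D["top"],180,230,290,290,7,"pics/t1.png")
crop(D["side"],200,165,310,245,7,"pics/s1.png")
E
```

```text
t 0.35 tcp [0.2252 0.5828 0.248 ] jawaxis 68.9 tilt [-0.0003 -0.0004] op 0.0851 q6 -0.12 F [-0.   0.4 -0.8]
delta cm [-45.96 -56.56   9.83] twist 68.9
bar 76.0 ((494.36529541015625, 163.31329345703125), (45.308414459228516, 10.208184242248535), 52.871612548828125) [202.65 256.95]
(494.5, 55.5, 64) top [256.6 258.2]
(494.5, 55.5, 64) side [261.7 204.8]
(494.5, 55.5, 16) top [259.2 261.5]
(494.5, 55.5, 16) side [263.7 221.6]
(450, -110.5, 40) top [337.7 282.6]
(450, -110.5, 40) side [302.5 262.8]
(496.3, 165.5, 71) top [201.5 256. ]
(496.3, 165.5, 71) side [229. 180.]
```

View pics/t1.png

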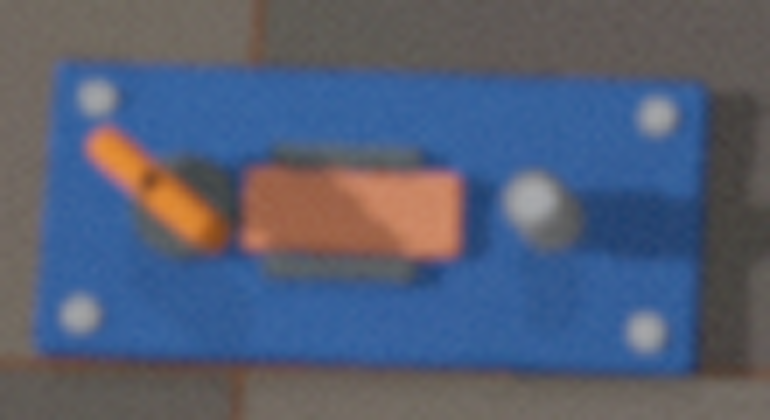

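View pics/s1.png

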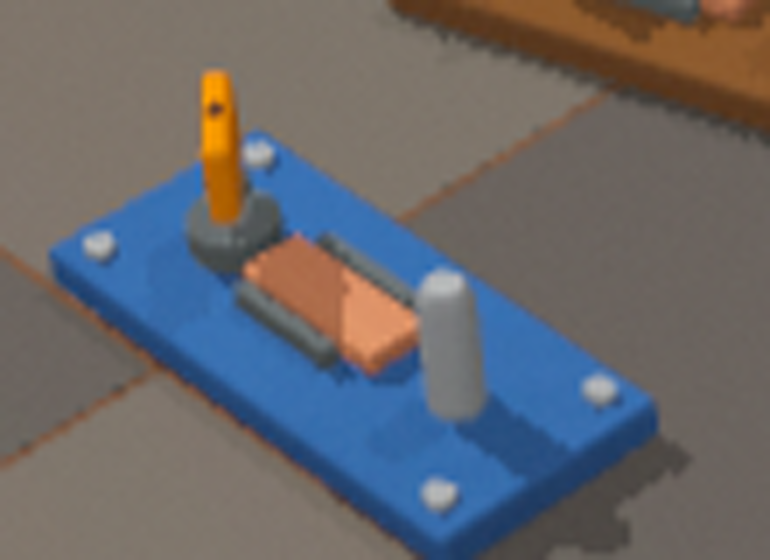

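>>> move_arm --pt "-3.5 -4.3 0 8 7" --pt "-7.2 -8.9 0 18 7" --pt "-10.9 -13.5 0 28 7" --pt "-14.7 -18.1 0 38 7" --pt "-18.5 -22.7 0 48 7"

```text
t: 0.98
tool_pos: [0.3163, 0.3029, 0.2485]
tool_rot: [1.789, 2.582, 0.001]
contact_force: [0.7, -0.9, 0.4]
opening: 0.0698
```

```bash
python3 -c "
from h import *
plan(.45,-.1105,.20,0)"
```

```text
t 0.97 tcp [0.3163 0.3029 0.2485] jawaxis 20.6 tilt [0.0009 0.0003] op 0.0698 q6 0.23 F [ 0.7 -0.9  0.4]
delta cm [-43.4   -2.02   4.85] twist 20.6
```

>>> move_arm --pt "-6 -0.3 0 7 7" --pt "-12 -0.6 0 14 7" --pt "-18 -0.9 0 20.5 7" --pt "-24 -1.2 0 20.5 7" --pt "-30 -1.5 0 20.5 7"

```text
t: 1.6
tool_pos: [0.4092, 0.0169, 0.2488]
tool_rot: [2.214, 2.227, 0.002]
contact_force: [1.0, -0.4, 0.7]
opening: 0.0702
```

```bash
python3 -c "
from h import *
plan(.45,-.1105,.20,0)"
```

```text
t 1.60 tcp [0.4092 0.0169 0.2488] jawaxis 0.4 tilt [ 0.0018 -0.    ] op 0.0702 q6 -0.15 F [ 1.  -0.4  0.7]
delta cm [-12.76   3.99   4.88] twist 0.4
```

>>> move_arm --pt "-5 1.6 1 0.4 7" --pt "-10 3.2 3 0.4 7" --pt "-12.5 4.0 5 0.4 7" --pt "-12.8 4.0 7 0.4 7" --pt "-12.8 4.0 8 0.4 7"

```text
t: 2.22
tool_pos: [0.4491, -0.1091, 0.167]
tool_rot: [-2.222, -2.218, 0.001]
contact_force: [-0.1, -0.7, -0.2]
opening: 0.0698
```

```bash
python3 -c "
from h import *
plan(.45,-.1105,.20,0)
for n in('wrist','top'):
    d=get_image(n);cv2.imwrite(f'pics/{n}2.png',d['image'][:,:,::-1])
    print(cv2.projectPoints(np.array([[.45,-.1105,.04],[.45,-.1105,0],[.4500,-.1105,.006]]),cv2.Rodrigues(d['R'])[0],d['t'],d['K'],d['D'])[0].reshape(-1,2).round(1))
"
```

```text
t 2.23 tcp [ 0.4491 -0.1091  0.167 ] jawaxis -0.1 tilt [-0.0018  0.0008] op 0.0698 q6 -0.40 F [-0.1 -0.7 -0.2]
delta cm [-0.14  0.08 -3.3 ] twist -0.1
[[318.5 235.7]
 [318.4 222. ]
 [318.4 223.8]]
[[337.7 282.6]
 [336.9 284.4]
 [337.  284.2]]
```

View pics/wrist2.png

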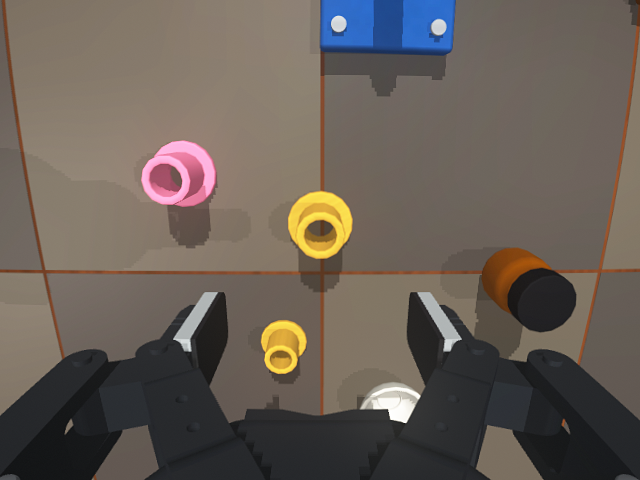

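```bash
python3 -c "
from h import *
for n in('wrist','top'):
    d=get_image(n);H=hsv(d)
    for c in blobs(cv2.inRange(H,(18,110,70),(32,255,255)),100):
        h=cv2.convexHull(c); W=cast(d,h.reshape(-1,2),.006)[:,:2]*1000
        print(n,c.reshape(-1,2).mean(0).round(),W.min(0).round(1),W.max(0).round(1),((W.min(0)+W.max(0))/2).round(1))
    # rim: dark bore center
    g=d['image'] 
d=get_image('wrist');crop(d,270,170,370,270,6,'pics/w3.png')
plan(.45,-.1105,.20,0)
"
```

```text
wrist [283. 347.] [ 401.5 -243.7] [ 439.5 -192.3] [ 420.5 -218. ]
wrist [320. 224.] [ 426.5 -138.2] [475.6 -85.4] [ 451.  -111.8]
top [387. 301.] [ 399.2 -231.5] [ 437.3 -201.7] [ 418.2 -216.6]
t 2.48 tcp [ 0.4502 -0.1086  0.1693] jawaxis 0.0 tilt [ 0.0016 -0.0007] op 0.0699 q6 -0.40 F [-0.5 -0.2  0.7]
delta cm [-0.19 -0.02 -3.07] twist 0.0
```

View pics/w3.png

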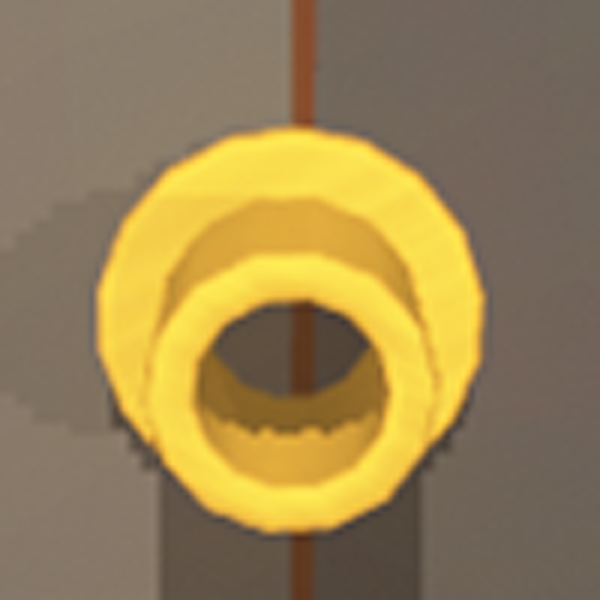

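>>> move_arm --pt "-0.17 0.05 3 0 7" --pt "-0.17 0.05 7 0 7" --pt "-0.17 0.05 11 0 7" --pt "-0.17 0.05 13 0 7" --pt "-0.17 0.05 13.4 0 7"

```text
t: 3.1
tool_pos: [0.4498, -0.1101, 0.0337]
tool_rot: [-2.22, -2.221, 0.001]
contact_force: [-0.1, -1.1, 0.8]
opening: 0.0697
```

```bash
python3 -c "
from h import *
for i in range(3):
  get_image('top');plan(.4505,-.1105,.031,0)
d=get_image('side');crop(d,230,180,390,300,5,'pics/s4.png')
"
```

```text
t 3.15 tcp [ 0.4503 -0.1103  0.0343] jawaxis 0.0 tilt [-0.0002  0.0001] op 0.0701 q6 -0.40 F [-0.8  0.2 -0.1]
delta cm [-0.02  0.02  0.33] twist 0.0
t 3.20 tcp [ 0.4509 -0.1106  0.0352] jawaxis -0.0 tilt [ 0.0012 -0.0005] op 0.0700 q6 -0.40 F [0.6 0.2 0.8]
delta cm [ 0.01 -0.04  0.42] twist -0.0
t 3.25 tcp [ 0.4513 -0.1108  0.0357] jawaxis -0.0 tilt [ 0.0022 -0.001 ] op 0.0700 q6 -0.40 F [ 0.3 -0.2  0.2]
delta cm [ 0.03 -0.08  0.47] twist -0.0
```

View pics/s4.png

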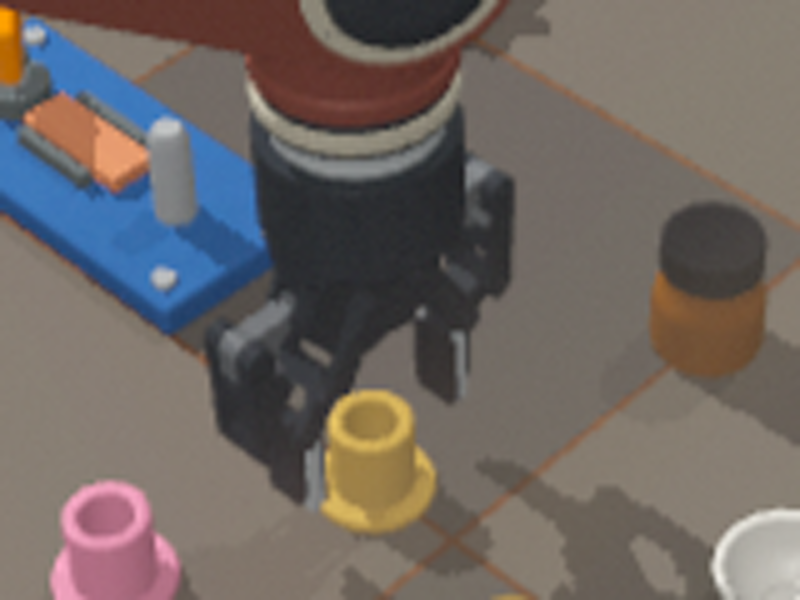

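>>> move_arm --pt "0 0 0.35 0 5" --pt "0 0 0.35 0 3" --pt "0 0 0.35 0 3" --pt "0 0 0.35 0 3" --pt "0 0 0.35 0 3" --newtons 50

```text
t: 3.92
tool_pos: [0.4507, -0.1107, 0.0315]
tool_rot: [2.221, 2.22, 0.001]
contact_force: [-1.2, 1.7, 5.5]
opening: 0.0331
```

```bash
python3 -c "
from h import *
plan(.4505,-.1105,.13,0)
d=get_image('wrist');crop(d,170,130,470,330,2.6,'pics/w5.png')
"
```

```text
t 3.92 tcp [ 0.4507 -0.1107  0.0315] jawaxis -0.0 tilt [ 0.0008 -0.0003] op 0.0331 q6 -0.40 F [-1.2  1.7  5.5]
delta cm [ 0.02 -0.01 -9.85] twist -0.0
```

View pics/w5.png

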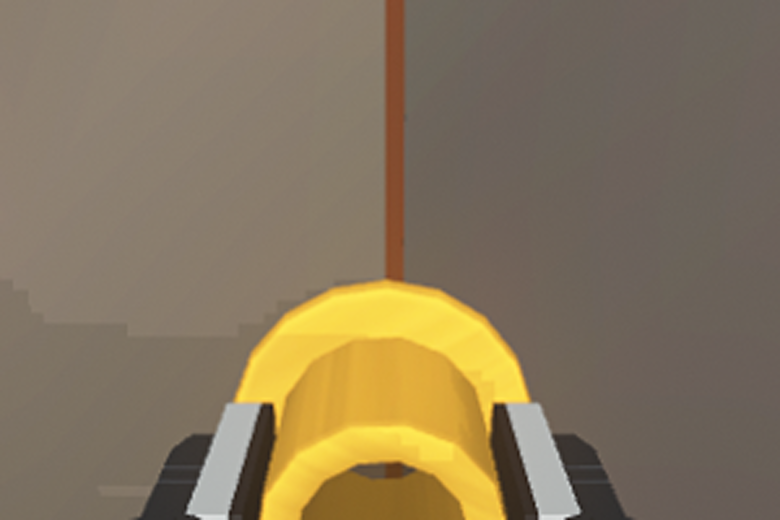

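>>> move_arm --pt "0 0 -1 0 3" --pt "0 0 -3 0 3" --pt "0 0 -6 0 3" --pt "0 0 -8 0 3" --pt "0 0 -9 0 3"

```text
t: 4.6
tool_pos: [0.4503, -0.1106, 0.1218]
tool_rot: [2.221, 2.22, 0.001]
contact_force: [0.0, 0.0, -3.2]
opening: 0.0332
```

```bash
python3 -c "
from h import *
plan(.4945,.0555,.12,0)
"
```

```text
t 4.60 tcp [ 0.4503 -0.1106  0.1218] jawaxis -0.0 tilt [ 0.0011 -0.0005] op 0.0332 q6 -0.40 F [ 0.   0.  -3.2]
delta cm [16.62  4.41  0.17] twist -0.0
```

>>> move_arm --pt "3.5 0.9 0 0 3" --pt "8 2.1 0 0 3" --pt "12.5 3.3 0 0 3" --pt "15.6 4.2 0 0 3" --pt "16.6 4.4 0 0 3"

```text
t: 5.22
tool_pos: [0.4937, 0.0568, 0.1199]
tool_rot: [-2.218, -2.223, 0.002]
contact_force: [-0.4, -1.1, -2.2]
opening: 0.0332
```

>>> move_arm --pt "0 0 0 0 3" --pt "0 0 0 0 3"

```text
t: 5.48
tool_pos: [0.4939, 0.0545, 0.1204]
tool_rot: [-2.223, -2.219, 0.001]
contact_force: [0.7, 0.7, -2.1]
opening: 0.0326
```

```bash
python3 -c "
from h import *
plan(.4945,.0555,.12,0)
d=get_image('wrist');cv2.imwrite('pics/w6.png',d['image'][:,:,::-1])
d=get_image('side');crop(d,200,130,340,240,5.5,'pics/s6.png')
d=get_image('top');crop(d,180,210,320,310,5.5,'pics/t6.png')
"
```

```text
t 5.47 tcp [0.4939 0.0545 0.1204] jawaxis -0.1 tilt [-0.0009 -0.0004] op 0.0326 q6 -0.04 F [ 0.7  0.7 -2.1]
delta cm [0.1  0.06 0.04] twist -0.1
```

View pics/w6.png

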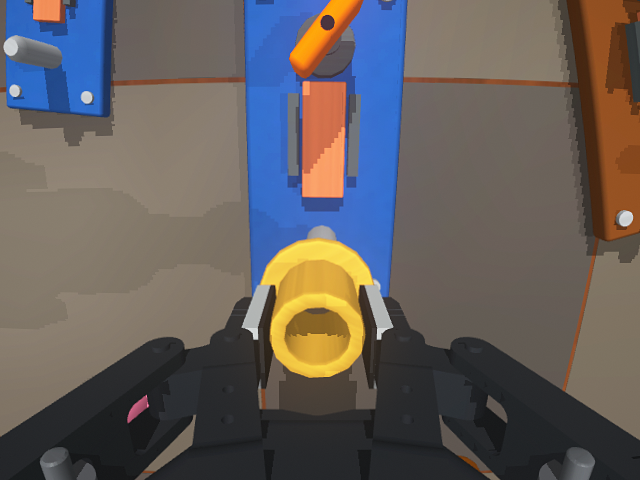

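View pics/s6.png

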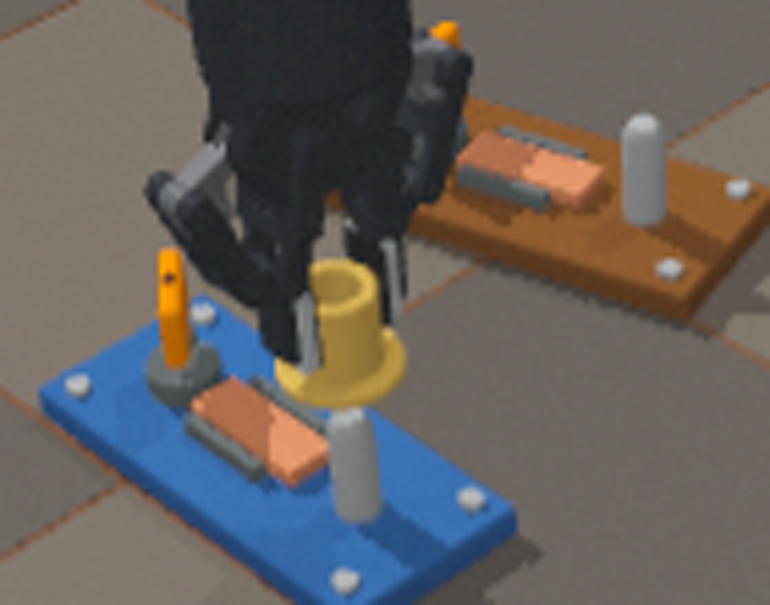

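View pics/t6.png

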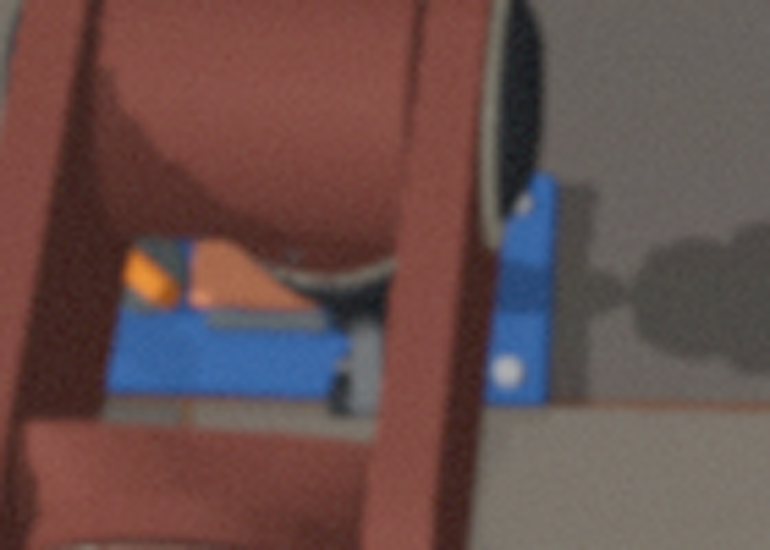

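```bash
python3 -c "
from h import *
plan(.4945,.0555,.12,0)
d=get_image('wrist');crop(d,250,215,390,305,5.5,'pics/w7.png')
s=get_image('side');crop(s,240,170,300,230,10,'pics/s7.png')
o=sensors.get_obs();z=o['tool_pos'][2]
for dd,n in((d,'wrist'),(s,'side')):
  H=hsv(dd)
  for c in blobs(cv2.inRange(H,(18,110,70),(32,255,255)),100):
    p=c.reshape(-1,2);W=cast(dd,p,z-.0315+.006)[:,:2]*1000
    print(n,p.mean(0),p.min(0),p.max(0),W.min(0).round(1),W.max(0).round(1))
  print(n,cv2.projectPoints(np.array([[.4945,.0555,.064],[.4945,.0555,.016],[.4945,.0555,z-.0315],[.4945,.0555,z-.0315+.04]]),cv2.Rodrigues(dd['R'])[0],dd['t'],dd['K'],dd['D'])[0].reshape(-1,2).round(1).tolist())
"
```

```text
t 5.62 tcp [0.4942 0.0545 0.1208] jawaxis -0.1 tilt [-0.0001 -0.0002] op 0.0326 q6 -0.04 F [-0.5  0.9 -3.3]
delta cm [0.1  0.03 0.08] twist -0.1
wrist [316.77581864 305.01259446] [260 238] [373 377] [470.2  13.9] [518.   80.2]
wrist [319.8255814   26.37790698] [291   0] [350  61] [485.  147.7] [506.3 168.6]
wrist [[317.4, 268.2], [317.3, 241.3], [317.4, 288.3], [317.5, 334.8]]
side [331.56451613 310.85483871] [322 299] [342 322] [ 349.8 -281.3] [ 392.6 -239.8]
side [261.45783133 191.54216867] [250 177] [273 203] [466.8  22.4] [537.3 101.4]
side [ 6.33333333 96.03603604] [ 0 81] [ 15 107] [272.3 793.2] [332.3 936.1]
side [[261.7, 204.8], [263.7, 221.6], [260.7, 195.5], [258.9, 180.2]]
```

View pics/w7.png

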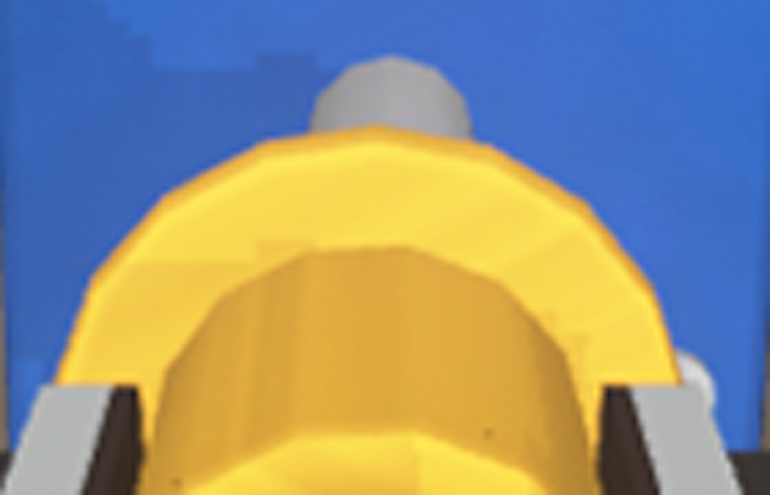

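View pics/s7.png

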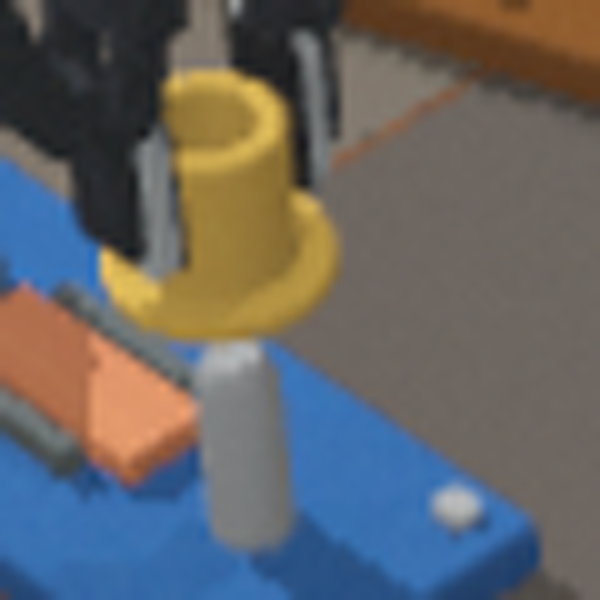

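```bash
python3 -c "
from h import *
d=get_image('wrist');o=sensors.get_obs();z=o['tool_pos'][2];print(o['tool_pos'])
e=cast(d,[(320.7,225.0),(306.7,235),(335,235)],.016)*1000;print('spindle base far edge, L, R',e.round(1), 'cy',e[0,1]-9.5)
f=cast(d,[(318,238)],z-.0315+.006)*1000;g=cast(d,[(318,238)],z-.0315)*1000;print('flange far',f.round(1),g.round(1),f[0,1]-25,g[0,1]-25)
# foot edges in wrist rows 150,200
H=hsv(d);m=cv2.inRange(H,(100,130,60),(125,255,255))
for r in(110,170,210):
    xs=np.where(m[r,200:450])[0]+200;W=cast(d,[(xs.min()-.5,r),(xs.max()+.5,r)],.016)*1000;print(r,W[:,:2].round(1).tolist(),W[:,0].mean().round(1))
im=d['image'][:,:].astype(int);k=cast(d,[(327,22)],.071)*1000;print('bar dot',k)
crop(d,280,0,380,75,7,'pics/w8.png')
"
```

```text
[0.49428285 0.05490265 0.12085488]
spindle base far edge, L, R [[496.7  66.2  16. ]
 [488.   59.8  16. ]
 [505.6  59.8  16. ]] cy 56.67723151787362
flange far [[494.9  80.4  95.4]] [[494.9  78.7  89.4]] 55.44235361605266 53.735647819668515
110 [[453.5, 134.3], [541.9, 134.2]] 497.7
170 [[452.6, 99.9], [541.7, 99.8]] 497.2
210 [[452.6, 75.7], [541.1, 75.6]] 496.9
bar dot [[498.75320257 167.39299693  71.        ]]
```

View pics/w8.png

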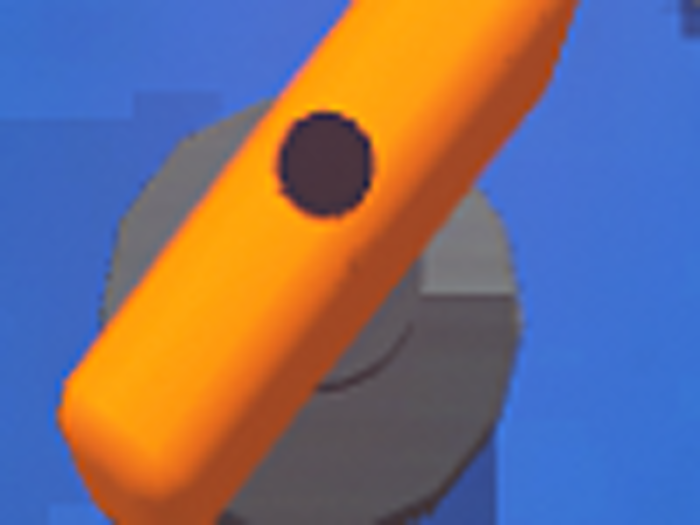

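>>> move_arm --pt "0.17 0.23 0.5 0 3" --pt "0.17 0.23 1.5 0 3" --pt "0.17 0.23 2 0 3" --pt "0.17 0.23 2 0 3" --pt "0.17 0.23 2 0 3"

```text
t: 6.4
tool_pos: [0.4967, 0.0571, 0.1009]
tool_rot: [2.222, 2.221, 0.0]
contact_force: [-0.7, -0.8, -2.1]
opening: 0.0328
```

```bash
python3 -c "
from h import *
plan(.4967,.0565,.08,0)
d=get_image('wrist');crop(d,250,190,390,290,5.5,'pics/w9.png')
s=get_image('side');crop(s,240,170,300,230,10,'pics/s9.png')
"
```

```text
t 6.40 tcp [0.4967 0.0571 0.1009] jawaxis -0.0 tilt [0.0002 0.    ] op 0.0328 q6 -0.03 F [-0.7 -0.8 -2.1]
delta cm [-0.06 -0.    2.09] twist -0.0
```

View pics/w9.png

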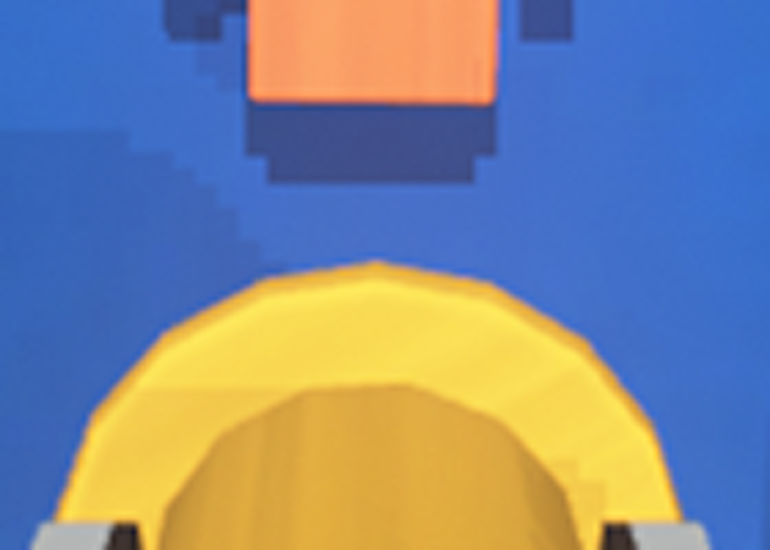

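View pics/s9.png

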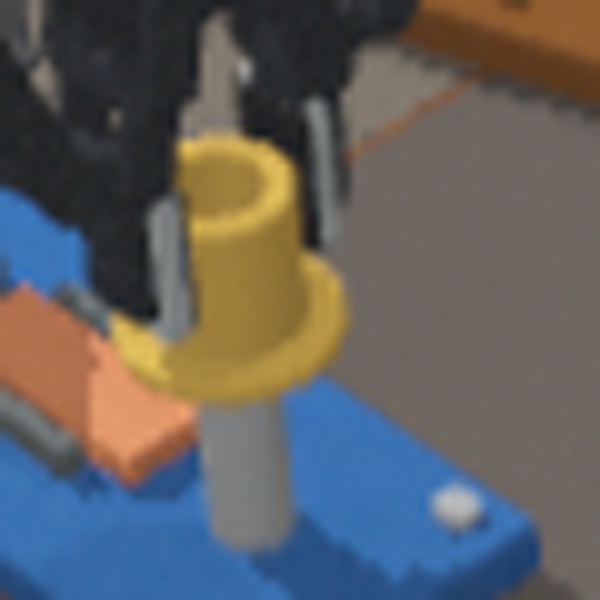

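>>> move_arm --pt "-0.05 0.03 0.4 0 3" --pt "-0.05 0.03 0.8 0 3" --pt "-0.05 0.03 1.1 0 3" --pt "-0.05 0.03 1.4 0 3" --pt "-0.05 0.03 1.4 0 3"

```text
t: 7.12
tool_pos: [0.4966, 0.0566, 0.0864]
tool_rot: [-2.222, -2.22, 0.001]
contact_force: [0.1, 0.5, -3.2]
opening: 0.0331
```

```bash
python3 -c "
from h import *
o=sensors.get_obs();print(o['wrist_torque'])
plan(.4967,.0565,.0475,0)
s=get_image('side');crop(s,240,170,300,230,10,'pics/s10.png')
"
```

```text
[ 0.04430787 -0.05668422  0.00290146]
t 7.12 tcp [0.4966 0.0566 0.0864] jawaxis -0.0 tilt [-0.0008  0.    ] op 0.0331 q6 -0.04 F [ 0.1  0.5 -3.2]
delta cm [-0.01  0.01  3.89] twist -0.0
```

View pics/s10.png

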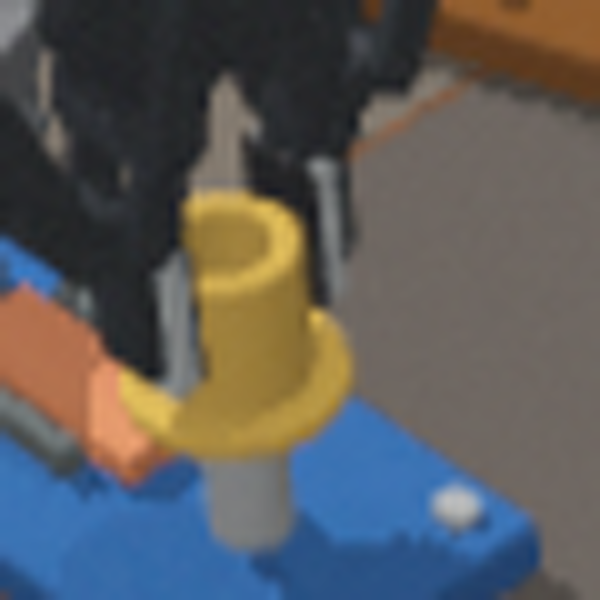

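>>> move_arm --pt "0 0 0.6 0 3" --pt "0 0 1.3 0 3" --pt "0 0 2.0 0 3" --pt "0 0 2.7 0 3" --pt "0 0 3.2 0 3"

```text
t: 7.8
tool_pos: [0.4966, 0.0566, 0.0541]
tool_rot: [-2.222, -2.22, 0.001]
contact_force: [0.2, 0.4, -1.7]
opening: 0.0329
```

>>> move_arm --pt "0 0 0.2 0 3" --pt "0 0 0.4 0 3" --pt "0 0 0.6 0 3" --pt "0 0 0.7 0 3" --pt "0 0 0.7 0 3"

```text
t: 8.43
tool_pos: [0.4969, 0.0566, 0.0478]
tool_rot: [-2.222, -2.221, -0.0]
contact_force: [0.8, -0.5, -2.8]
opening: 0.0329
```

```bash
python3 -c "
from h import *
plan(.4967,.0565,.0475,0)
s=get_image('side');crop(s,240,170,300,230,10,'pics/s11.png')
"
```

```text
t 8.43 tcp [0.4969 0.0566 0.0478] jawaxis -0.0 tilt [-0.  0.] op 0.0329 q6 -0.03 F [ 0.8 -0.5 -2.8]
delta cm [-0.01 -0.02  0.03] twist -0.0
```

View pics/s11.png

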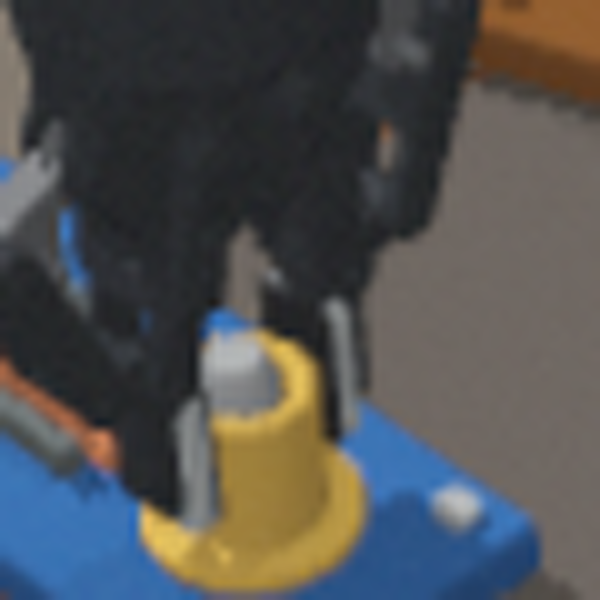

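Nearly down, with no contact force yet. I'll keep lowering gently until it touches.

>>> move_arm --pt "0 0 0.05 0 3" --pt "0 0 0.1 0 3" --pt "0 0 0.15 0 3" --pt "0 0 0.15 0 3"

```text
t: 8.98
tool_pos: [0.4971, 0.0566, 0.0475]
tool_rot: [-2.222, -2.221, 0.001]
contact_force: [-4.7, -0.4, 7.0]
opening: 0.0329
```

Contact at TCP z 0.0475, exactly the seated height. Releasing.

>>> move_arm --pt "0 0 0 0 3.8" --pt "0 0 0 0 4.6" --pt "0 0 0 0 5.6" --pt "0 0 0 0 6" --pt "0 0 -0.3 0 6"

```text
t: 9.6
tool_pos: [0.4966, 0.0566, 0.0491]
tool_rot: [-2.222, -2.22, 0.001]
contact_force: [0.0, 0.6, 0.0]
opening: 0.0598
```

>>> move_arm --pt "0 0 -2 0 6" --pt "0 0 -5 0 6" --pt "0 0 -8 0 6" --pt "0 0 -10.5 0 6" --pt "0 0 -11 0 6"

```text
t: 10.22
tool_pos: [0.4982, 0.0566, 0.1616]
tool_rot: [2.22, 2.219, 0.005]
contact_force: [-1.1, -0.3, -0.0]
opening: 0.0604
```

```bash
python3 -c "
from h import *
plan(.4978,.1665,.16,-38)
s=get_image('side');crop(s,200,150,310,240,7,'pics/s12.png')
d=get_image('wrist');cv2.imwrite('pics/w12.png',d['image'][:,:,::-1])
"
```

```text
t 10.22 tcp [0.4982 0.0566 0.1616] jawaxis -0.0 tilt [ 0.0043 -0.0002] op 0.0604 q6 -0.03 F [-1.1 -0.3 -0. ]
delta cm [10.99 -0.05  0.16] twist 38.0
```

View pics/s12.png

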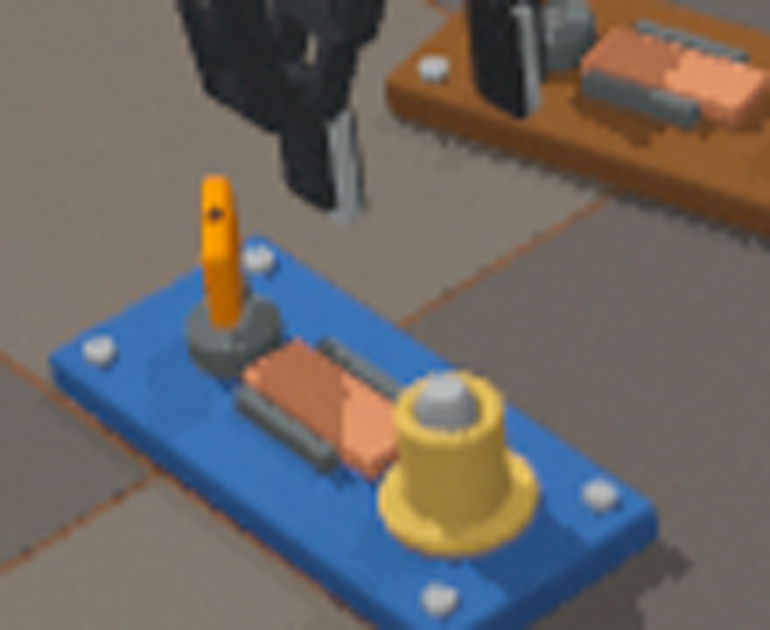

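View pics/w12.png

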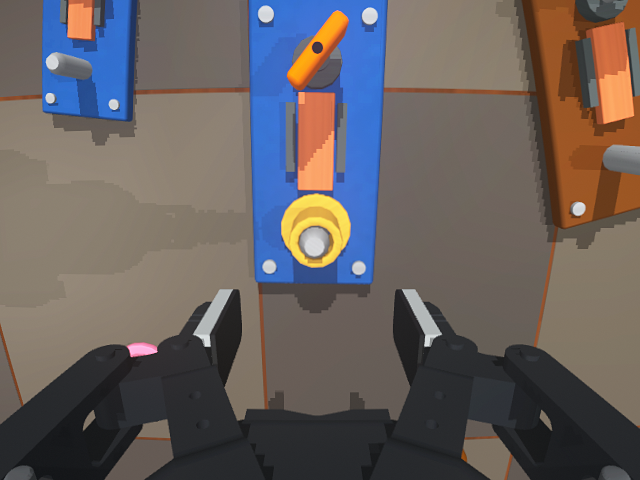

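>>> move_arm --pt "2.5 0 0 8 5" --pt "5.5 0 0 18 5" --pt "8.5 0 0 28 5" --pt "10.5 0 0 36 5" --pt "11 0 0 37 5"

```text
t: 10.95
tool_pos: [0.4959, 0.1673, 0.1575]
tool_rot: [-2.81, -1.404, 0.005]
contact_force: [-0.4, -0.3, 1.0]
opening: 0.0502
```

>>> move_arm --pt "0 0 0 0 5" --pt "0 0 0 0 5"

```text
t: 11.2
tool_pos: [0.4968, 0.1659, 0.1588]
tool_rot: [2.812, 1.401, -0.001]
contact_force: [-1.3, -0.1, 0.9]
opening: 0.0498
```

```bash
python3 -c "
from h import *
plan(.4983,.1666,.06,-37)
d=get_image('wrist');cv2.imwrite('pics/w13.png',d['image'][:,:,::-1])
H=hsv(d);m=cv2.inRange(H,(8,200,190),(22,255,255))
for c in blobs(m,60):
    W=cast(d,c.reshape(-1,2),.071)[:,:2].astype(np.float32)*1000;print(c.reshape(-1,2).mean(0),cv2.minAreaRect(W))
"
```

```text
t 11.20 tcp [0.4968 0.1659 0.1588] jawaxis -37.0 tilt [-0.0007 -0.0004] op 0.0498 q6 0.83 F [-1.3 -0.1  0.9]
delta cm [0.15 0.08 9.88] twist -0.0
[ 76.40952381 272.9047619 ] ((370.23907470703125, 242.52322387695312), (6.141468048095703, 39.433895111083984), 82.39021301269531)
[318.04624277 242.71676301] ((500.0928955078125, 169.14108276367188), (46.5590705871582, 9.271087646484375), 51.531349182128906)
[507.27272727   3.43181818] ((655.5700073242188, 214.14688110351562), (3.9500956535339355, 11.47553539276123), 85.45353698730469)
```

View pics/w13.png

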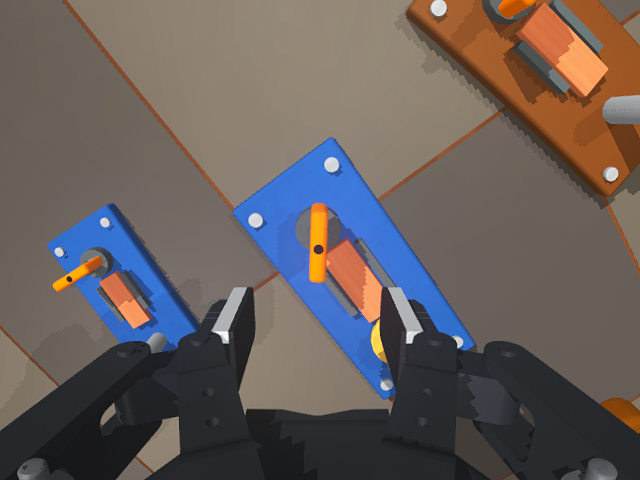

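>>> move_arm --pt "0.05 0.05 2 0 5" --pt "0.1 0.1 5 0 5" --pt "0.15 0.1 8 0 5" --pt "0.15 0.1 9.5 0 5" --pt "0.15 0.1 9.8 0 5"

```text
t: 11.88
tool_pos: [0.4976, 0.1668, 0.0596]
tool_rot: [-2.811, -1.401, 0.004]
contact_force: [-0.2, 1.1, 0.8]
opening: 0.0499
```

```bash
python3 -c "
from h import *
plan(.4983,.1668,.06,-37)
d=get_image('wrist');crop(d,170,150,470,375,2.6,'pics/w14.png')
s=get_image('side');crop(s,180,120,300,220,6.4,'pics/s14.png')
"
```

```text
t 11.88 tcp [0.4976 0.1668 0.0596] jawaxis -37.0 tilt [-0.0028 -0.0005] op 0.0499 q6 0.83 F [-0.2  1.1  0.8]
delta cm [ 0.04  0.05 -0.04] twist -0.0
```

View pics/w14.png

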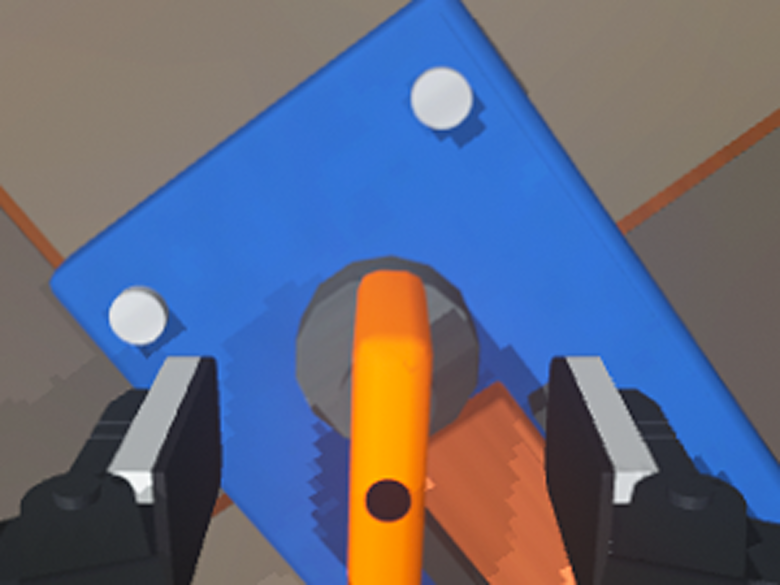

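View pics/s14.png

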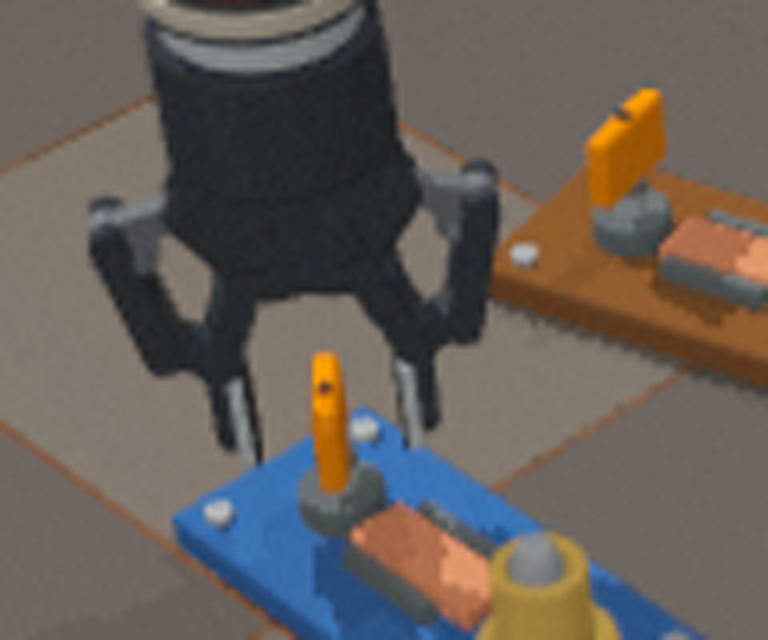

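>>> move_arm --pt "0.02 0.05 0 0.5 3" --pt "0.02 0.05 0 0.5 1.5" --pt "0.02 0.05 0 0.5 0.5" --pt "0.02 0.05 0 0.5 0.5" --pt "0.02 0.05 0 0.5 0.5" --newtons 60

```text
t: 12.6
tool_pos: [0.4991, 0.1678, 0.0625]
tool_rot: [-2.817, -1.388, -0.0]
contact_force: [-4.1, 2.1, 5.6]
opening: 0.0087
```

```bash
python3 -c "
from h import *
plan(.4983,.1668,.06,-91);o=sensors.get_obs();print(o['wrist_torque'],o['effort'][5])
d=get_image('wrist');crop(d,170,150,470,375,2.6,'pics/w15.png')
print(cv2.projectPoints(np.r_[o['tool_pos'][:2],.071][None],cv2.Rodrigues(d['R'])[0],d['t'],d['K'],d['D'])[0])
"
```

```text
t 12.60 tcp [0.4991 0.1678 0.0625] jawaxis -37.5 tilt [-0.0004  0.0014] op 0.0087 q6 0.84 F [-4.1  2.1  5.6]
delta cm [-0.13 -0.    0.25] twist 53.5
[ 0.28217105  0.61913155 -0.07740821] -0.029201923753134906
[[[316.65904316 337.3047522 ]]]
```

View pics/w15.png

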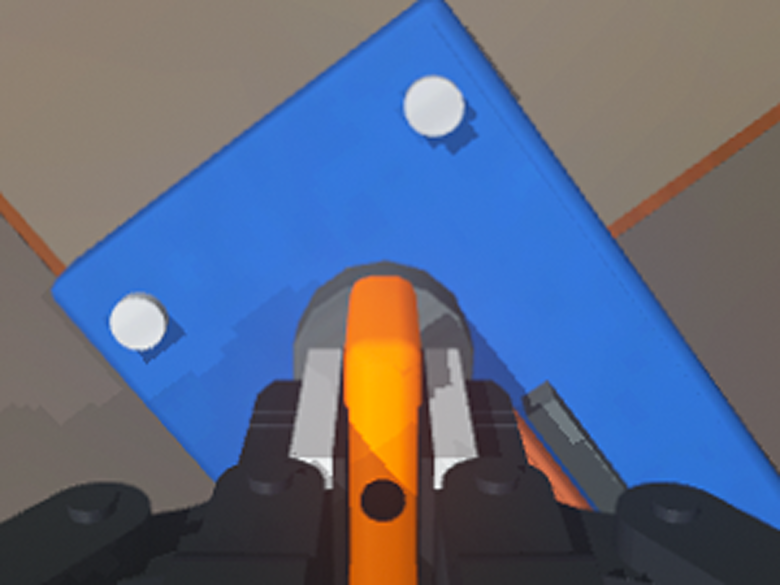

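>>> move_arm --pt "-0.05 0 0 6 0.5" --pt "-0.1 0 0 14 0.5" --pt "-0.1 0 0 22 0.5" --pt "-0.1 0 0 30 0.5" --pt "-0.1 0 0 36 0.5"

```text
t: 13.28
tool_pos: [0.4995, 0.167, 0.0625]
tool_rot: [-3.109, -0.445, -0.004]
contact_force: [0.5, 2.4, 1.6]
opening: 0.0086
```

```bash
python3 -c "
from h import *
plan(.4983,.1668,.06,-91);o=sensors.get_obs();print(o['wrist_torque'],o['effort'][5])
d=get_image('wrist');crop(d,170,150,470,375,2.6,'pics/w16.png')
"
```

```text
t 13.28 tcp [0.4995 0.167  0.0625] jawaxis -73.7 tilt [0.0026 0.0015] op 0.0086 q6 1.47 F [0.5 2.4 1.6]
delta cm [-0.12 -0.01  0.25] twist 17.3
[ 0.36518512 -0.01972599  0.12520728] -0.553406048566103
```

View pics/w16.png

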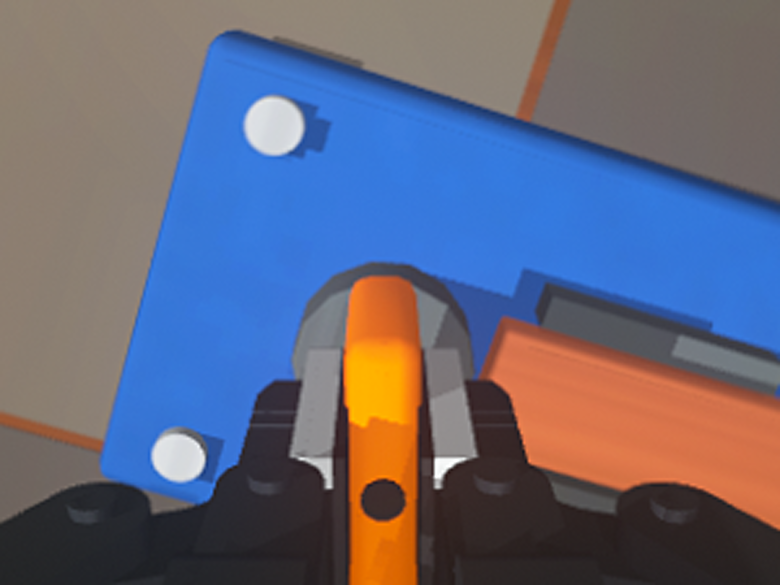

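>>> move_arm --pt "0 0 0 4 0.5" --pt "0 0 0 8 0.5" --pt "0 0 0 11 0.5" --pt "0 0 0 13 0.5" --pt "0 0 0 14 0.5"

```text
t: 13.95
tool_pos: [0.4996, 0.1667, 0.0625]
tool_rot: [-3.14, -0.068, -0.004]
contact_force: [1.1, 2.4, 5.5]
opening: 0.0088
```

```bash
python3 -c "
from h import *
plan(.4983,.1668,.06,-91);o=sensors.get_obs();print(o['wrist_torque'],o['effort'][5])"
```

```text
t 13.95 tcp [0.4996 0.1667 0.0625] jawaxis -87.5 tilt [0.0024 0.0009] op 0.0088 q6 1.71 F [1.1 2.4 5.5]
delta cm [-0.13 -0.02  0.25] twist 3.5
[ 0.41338595 -0.03237494  0.07734221] -0.017890402232296765
```

>>> move_arm --pt "0 0 0 1 0.5" --pt "0 0 0 2 0.5" --pt "0 0 0 3 0.5" --pt "0 0 0 4 0.5" --pt "0 0 0 4 0.5"

```text
t: 14.58
tool_pos: [0.4996, 0.1666, 0.0625]
tool_rot: [-3.141, 0.04, -0.004]
contact_force: [0.7, 2.8, 5.2]
opening: 0.0087
```

```bash
python3 -c "
from h import *
plan(.4983,.1668,.06,-91);o=sensors.get_obs();print(o['wrist_torque'],o['effort'][5])"
```

```text
t 14.57 tcp [0.4996 0.1666 0.0625] jawaxis -91.4 tilt [0.0024 0.0005] op 0.0087 q6 1.78 F [0.7 2.8 5.2]
delta cm [-0.13 -0.02  0.25] twist -0.4
[ 0.36629094 -0.00826827  0.43370878] 0.4433616902679205
```

>>> move_arm --pt "0 0 0 1 0.5" --pt "0 0 0 2 0.5" --pt "0 0 0 3 0.5" --pt "0 0 0 3 0.5"

```text
t: 15.08
tool_pos: [0.4996, 0.1666, 0.0625]
tool_rot: [3.139, -0.116, 0.004]
contact_force: [0.0, 2.5, 6.4]
opening: 0.0091
```

```bash
python3 -c "
from h import *
plan(.4983,.1668,.06,-91);o=sensors.get_obs();print(o['wrist_torque'],o['effort'][5])
d=get_image('wrist');crop(d,170,100,470,325,2.6,'pics/w17.png')"
```

```text
t 15.07 tcp [0.4996 0.1666 0.0625] jawaxis -94.2 tilt [ 0.0027 -0.0004] op 0.0091 q6 1.83 F [0.  2.5 6.4]
delta cm [-0.13 -0.01  0.25] twist -3.2
[0.425178   0.02501686 1.52647035] 1.5410597249865532
```

View pics/w17.png

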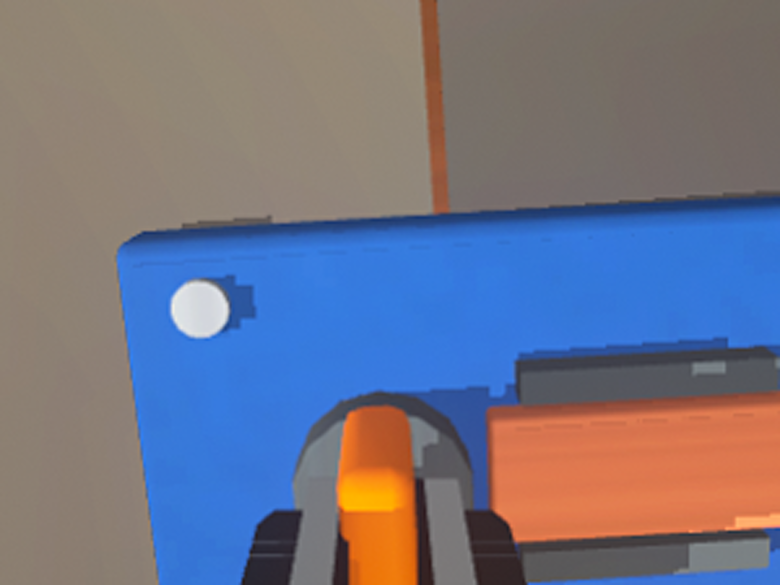

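Firm stop confirmed: torque rises to 1.5 N m from about -91°. Backing off a quarter turn.

>>> move_arm --pt "0 0 0 -5 0.5" --pt "0 0 0 -13 0.5" --pt "0 0 0 -22 0.5" --pt "0 0 0 -31 0.5" --pt "0 0 0 -40 0.5"

```text
t: 15.75
tool_pos: [0.4993, 0.1674, 0.0625]
tool_rot: [-2.988, -0.964, -0.004]
contact_force: [-0.1, 5.6, 6.3]
opening: 0.0087
```

>>> move_arm --pt "0 0 0 -9 0.5" --pt "0 0 0 -18 0.5" --pt "0 0 0 -27 0.5" --pt "0 0 0 -34 0.5" --pt "0 0 0 -40 0.5"

```text
t: 16.38
tool_pos: [0.4986, 0.1679, 0.0624]
tool_rot: [-2.479, -1.925, -0.003]
contact_force: [-3.8, 6.8, 9.2]
opening: 0.0086
```

```bash
python3 -c "
from h import *
plan(.4983,.1668,.06,-0.8);o=sensors.get_obs();print(o['wrist_torque'],o['effort'][5])"
```

```text
t 16.38 tcp [0.4986 0.1679 0.0624] jawaxis -14.3 tilt [-0.0003  0.0037] op 0.0086 q6 0.43 F [-3.8  6.8  9.2]
delta cm [-0.12  0.    0.24] twist -13.5
[ 1.0764436   0.56418244 -0.07898144] 0.567706748843193
```

>>> move_arm --pt "0 0 0 -5 0.5" --pt "0 0 0 -9 0.5" --pt "0 0 0 -12 0.5" --pt "0 0 0 -13.5 0.5" --pt "0 0 0 -13.5 0.5"

```text
t: 17.0
tool_pos: [0.4983, 0.168, 0.0624]
tool_rot: [-2.239, -2.199, -0.003]
contact_force: [-4.2, 7.0, 8.6]
opening: 0.0087
```

```bash
python3 -c "
from h import *
plan(.4983,.1668,.06,-0.8);o=sensors.get_obs();print(o['wrist_torque'],o['effort'][5])
d=get_image('wrist');crop(d,120,60,520,400,2,'pics/w18.png')
s=get_image('side');crop(s,180,120,310,245,4.8,'pics/s18.png')
s=get_image('top');crop(s,160,200,300,310,5,'pics/t18.png')
# foot edges vs bar in wrist
H=hsv(d);m=cv2.inRange(H,(100,130,60),(125,255,255))
L=[];Rr=[]
for r in range(120,240,10):
    xs=np.where(m[r])[0]; xs=xs[(xs>100)&(xs<560)]
    W=cast(d,[(xs.min()-.5,r),(xs.max()+.5,r)],.016)*1000;L.append(W[0,:2]);Rr.append(W[1,:2])
for e in(L,Rr):
    e=np.array(e);p=np.polyfit(e[:,1],e[:,0],1);print('edge yaw deg',-np.degrees(np.arctan(p[0])),np.abs(np.polyval(p,e[:,1])-e[:,0]).max())
m=cv2.inRange(H,(5,180,150),(22,255,255))
for r in range(285,400,10):
    xs=np.where(m[r,270:370])[0]+270
    if len(xs): print(r,xs.min(),xs.max())
"
```

```text
t 17.00 tcp [0.4983 0.168  0.0624] jawaxis -1.0 tilt [-0.0011  0.0036] op 0.0087 q6 0.20 F [-4.2  7.   8.6]
delta cm [-0.12  0.01  0.24] twist -0.2
[1.09893923 0.66606786 0.12728222] 0.02745075908023864Traceback (most recent call last):
  File "<string>", line 12, in <module>
    W=cast(d,[(xs.min()-.5,r),(xs.max()+.5,r)],.016)*1000;L.append(W[0,:2]);Rr.append(W[1,:2])
               ~~~~~~^^
    return umr_minimum(a, axis, None, out, keepdims, initial, where)
ValueError: zero-size array to reduction operation minimum which has no identity
```

View pics/w18.png

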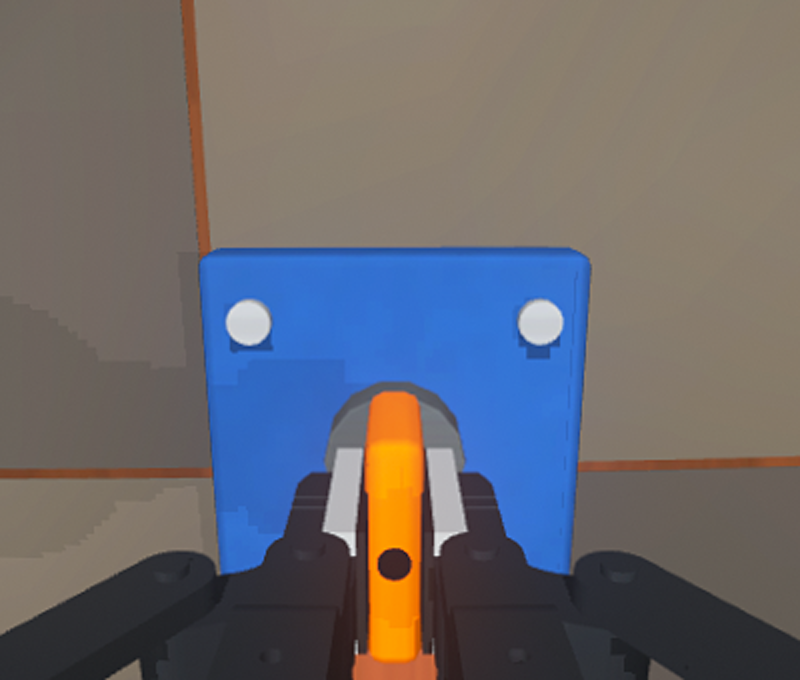

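View pics/s18.png

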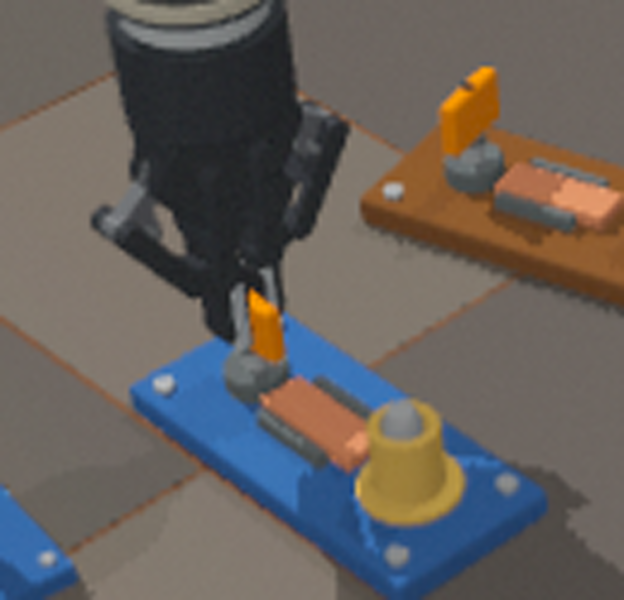

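The bolts lie level and the bar runs straight along the plate, with the pads flush on it. The sleeve is still flat on the foot. Let it settle briefly, then hand in.

>>> move_arm --pt "0 0 0 0 0.5" --pt "0 0 0 0 0.5" --pt "0 0 0 0 0.5" --pt "0 0 0 0 0.5"

```text
t: 17.65
tool_pos: [0.4983, 0.168, 0.0625]
tool_rot: [-2.239, -2.199, -0.003]
contact_force: [-4.9, 8.3, 9.0]
opening: 0.009
```

```bash
python3 -c "
from h import *
from station import order
plan(.4983,.1668,.06,-0.8)
print(order.finish_job())"
```

```text
t 17.65 tcp [0.4983 0.168  0.0625] jawaxis -1.0 tilt [-0.0011  0.0036] op 0.0090 q6 0.20 F [-4.9  8.3  9. ]
delta cm [-0.12  0.01  0.25] twist -0.2
the job is handed in; nothing more can be done
None
```

The job is done and handed in at 17.7 s. I lowered the larger brass sleeve over the spindle of the larger blue foot until it touched down, then released it. I then turned the thumbscrew clockwise to its stop and backed it off a quarter turn. The gripper is still holding the screw.

- **Sleeve:** contact came with the tool at 47.5 mm, the height expected for a fully seated sleeve. The side view after release, and again at the end, shows it flat on the foot.
- **Thumbscrew:** the torque rose to 1.5 N m at the stop, starting at about -91°. The final jaw angle is -1.0° and the foot is turned about -0.8 to -1°, so the bar lies along the plate to within about 1°. The last wrist view agrees.
- **Slip at the stop:** the jaws twisted about 3° past the stop on the bar. They sat flush on it again after the back-off.
- **Steady side load:** about 13 N remains on the wrist while it grips the screw.
- **Camera disagreement:** the top and wrist cameras differed by about 2 mm on where the foot is. I used a value between them, and the sleeve went on without force.
- **Other objects:** I didn't reach for the dish, jar, screwdriver or look-alikes. I didn't do a final picture check that all of them were unmoved.

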